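# Charge the autosampler hand pump

## Robot

A 6-joint arm with a two-finger parallel gripper is mounted at the origin on the work surface. World frame = base frame: x ahead of the robot, y to its left, z up, the work surface at z = 0. Lengths are in m, angles in rad, forces in N, time in s.
With the tool pointing down it reaches from about 0.25 to 0.725 m from the base axis. Payload 9.7 kg.
Tool frame: the origin (TCP) lies at the very end of the fingers, on their centre line; the grasp point (between the pads) lies 19 mm behind it; x points along the fingers, z is the direction in which the jaws open and shut, and the axes are right-handed (so a half turn about x gives the same grasp; the last joint's range is limited). The gripper opens to 85 mm and grips with 20 to 120 N. Pads are 22 mm wide; open, the fingers measure 114 mm over their backs; the gripper's body (76 mm by 85 mm) begins 54 mm behind the grasp point. The pads swing forward as they close: fully open they stand 13 mm farther back than shut.
Start: joints at [1.104, 0.087, 0.176, 1.66, 0, 1.571], TCP at [0.248, 0.491, 0.231] pointing down, gripper open.
Joint ranges: [-3.13, 3.13], [-0.85, 1.81], [-1.15, 1.24], [-2.2, 2.28], [-1.44, 1.52], [-3.14, 3.14]. Speed limits (rad/s): [2.22, 2.22, 2.57, 3.14, 3.14, 3.14].

## Interface

Orientations are given as a 3x3 rotation matrix whose columns are the frame's x, y, z axes.
In Python, from rig import bot gives the robot as it stands.
- The arm moves only by the shell command python3 -m jog 'ROWS' [FORCE]. ROWS is JSON, a list of rows, each a list of 7 numbers: the opening, from 0 (shut) to 1 (fully open), then the shift along the tool's x, y, z in mm, then the turn, a rotation vector about the tool's x, y, z in rad. In form: [[gripper, tx, ty, tz, ax, ay, az], ...]. A call has 1 to 12 rows; each row shifts and turns the commanded pose from where the row before left it, along the tool's axes as they then stand; what a row does not reach is not made up. A row lasts 1/12 s, in which the tool goes at most 41.7 mm and 7.16 degrees, less where a joint would pass 70% of its speed; a pose out of reach is approached as far as the arm can. A call with a gripper value outside its range is refused whole. The fingers move at their own pace and stop on an object; FORCE is the grip in N (left out, the last holds). Time passes only in rows, so rows that do not move let the fingers close. It gives the time, the measured TCP pose, the force and the opening at its end, in the units of the state.
- bot.get_state(): the state, without advancing time (a new reading comes with each control period).
- bot.get_image(name): name is "scene" or "top" or "wrist"; returns a dict with "color" (400x640x3 uint8, red, green, blue), "fov_y" (degrees; the focal length in pixels is half the picture's height over the tangent of half this angle, whatever the lens; pixels are square), "cx", "cy" (the principal point, pixels), "eye" and "rotation" of the camera in the world. Camera axes: x right, y up, looking along -z (the intrinsics and any distortion apply to the point x, -y, -z); pixel columns grow to the right and rows downward; lengths in m; the calibration is good to about 2 mm. A picture is of the moment at which its call begins. There is no depth.
- bot.close_job(): hands the job in, once; it reports no verdict.
The state is a dict: "clock": time; "q": joint angles; "qvel": joint speeds; "joint_efforts": joint torques, N m; "ee_pos": TCP position; "orientation": TCP orientation; "ft_force": force on the tool from outside, world axes, zero at the start; "moment": the same for the moment, N m; "finger_gap": opening from 0.0 (shut) to 1.0 (fully open).
Only numpy, scipy, OpenCV 4.12 (cv2) and the standard library are available. Lean on these libraries where they do the work, as an engineer would, in place of code of your own. Each camera call takes 0.05 s, during which the arm holds its last target. There are 200 camera calls.

## Task

Charge the hand pump on the bench: press its round plunger cap all the way down, let it spring all the way back up, and keep pumping like this until the slim indicator pin beside it stands fully out, with its thin neck wholly clear of the collar. Do not touch the pin, and leave the vials and the bottle standing where they are. Finish with the plunger released.

Things in the scene. Friction and masses are not known exactly. Their poses are not given: they have to be found in the camera images.
- pump: White-painted metal hand pump bolted to the bench (it cannot move). Dark foot plate 100 x 170 x 8 mm, housing 80 (its x) x 140 (its y) x 77 mm, top at 85 mm above the bench. Origin: centre of the underside. On top, at its own y = -35 mm, x = 0, the vertical plunger in a guide 26 mm wide and 15 mm high; at its own y = +35 mm, x = 0, the indicator pin in a collar 18 mm wide and 8 mm high (collar top at 93 mm). It stands at any yaw within about 80 degrees either way.
- cap_top (a point): Centre of the flat top of the plunger's black round cap (34 mm wide, 12 mm thick), 140 mm above the bench when released and 120 mm when fully pressed; it moves with the cap. Press it straight down.
- plunger (a joint): Plunger travel in m: 0 = released (up), 0.020 = fully pressed onto its stop. Its spring pushes back with about 4 N at the top and 11 to 13 N at the bottom, and returns it by itself when let go (allow about 0.5 s).
- pin_rise (a joint): How far the indicator pin has risen, in m; starts anywhere from 0 to 0.016, ends near 0.036. A ratchet lifts it 7 mm with each full downstroke (the first stroke gains 4 to 12 mm); it stays up by friction. A stroke pressed to less than 17 mm, or not let up to within 2 mm of the top, may gain nothing. 3 to 5 full strokes are needed; above 0.033 it is fully out and more strokes no longer move it.
- pin_top (a point): Centre of the top of the indicator pin, a steel rod 10 mm in diameter; 97 mm above the bench plus the value of joint pin_rise, so 4 mm over its collar at 0 and 40 mm at the end. A neck 6 mm thick and 4 mm long, 33 to 37 mm below this top, comes wholly clear of the collar only when the pin is fully out.
- pin: The same indicator pin as a body; its origin lies on its axis, 97 mm below its top. It must not be touched.
- vial_a: Loose glass headspace vial with a metal cap, 23 mm wide, 75 mm tall, standing near the pump. Origin: centre of its underside. Leave alone.
- vial_b: Second such vial, 23 x 75 mm, standing near the pump. Origin: centre of its underside. Leave alone.
- bottle: Loose amber glass jar with a blue lid, 54 mm wide, 100 mm tall, near the pump. Origin: centre of its underside. Leave alone.
- carousel: Fixed round vial carousel, 220 mm wide, about 55 mm tall, black with small blue-capped vials, at the robot's left. Origin: centre of its underside. Not part of the job.
Mind the look-alikes: they are no part of the job. Of the things that look like the pump, the largest one is meant.

How it is judged:
By the outcome, as a careful person would: the job done as asked, in the order asked, and still so for the second after the job is handed in, with the robot touching nothing.
It also fails if it takes over 48 s, if anything falls off the work surface, if the arm or the gripper's body presses on something with over 40 N, if the wrist force passes 120 N, or if a joint passes its speed limit or range.

## Working session

There is one attempt and no reset: what is moved stays moved. The work goes in short steps, Python scripts to look and compute and a shell command to move; the robot and the scene stay as the last step left them, time stands still between calls to the robot, and variables do not carry over. Pictures are saved under pics/ and viewed, on a budget of 10 in all, crops included, one or two more only if the job needs it, and the job is handed in when it is done.

```bash
mkdir -p pics; ls; python3 - <<'E'
from rig import bot
import cv2,numpy as np
for n in ["top","scene"]:
    i=bot.get_image(n); cv2.imwrite(f"pics/{n}0.png",i["color"][:,:,::-1])
    print(n,{k:(v.tolist() if hasattr(v,'tolist') else v) for k,v in i.items() if k!="color"})
s=bot.get_state();print(s["clock"],s["ee_pos"],s["orientation"])
E
```

```text
pics
top {'fov_y': 47.96389616833184, 'cx': 322.08726069214686, 'cy': 208.749233575071, 'eye': [0.32144228534746877, 0.14174531673959306, 1.2345779833955584], 'rotation': [[0.018674512459070067, 0.9808661268800168, -0.1937857159952988], [-0.9997937158559737, 0.01986806670935047, 0.00421730484284881], [0.007986758999791278, 0.19366698496291868, 0.9810348162099304]]}
scene {'fov_y': 46.2413846698427, 'cx': 314.1465281201032, 'cy': 198.230855368622, 'eye': [1.3632854562603938, -0.12527679263436517, 1.017440469748339], 'rotation': [[0.3113576342806056, -0.6816562313121788, 0.6621187249190753], [0.9502904641731513, 0.22488789514162322, -0.21534499836389698], [-0.002111226364245043, 0.696254419685827, 0.717791979469812]]}
0.1 [0.24742681 0.49096992 0.23065533] [[-5.42043800e-04 -8.92995868e-01  4.50064535e-01]
 [-1.06226894e-03  4.50064861e-01  8.92995236e-01]
 [-9.99999289e-01  5.95295289e-06 -1.19255665e-03]]
```

View pics/top0.png

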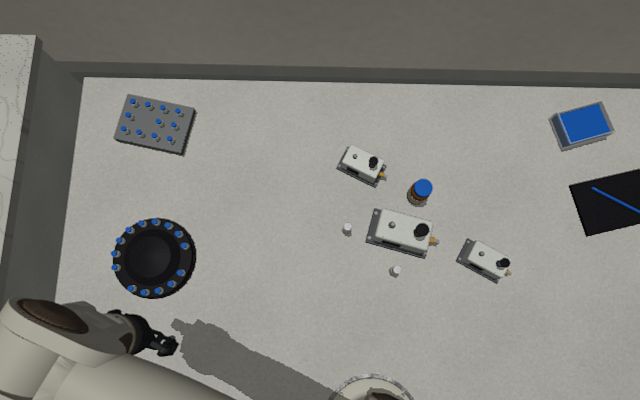

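View pics/scene0.png

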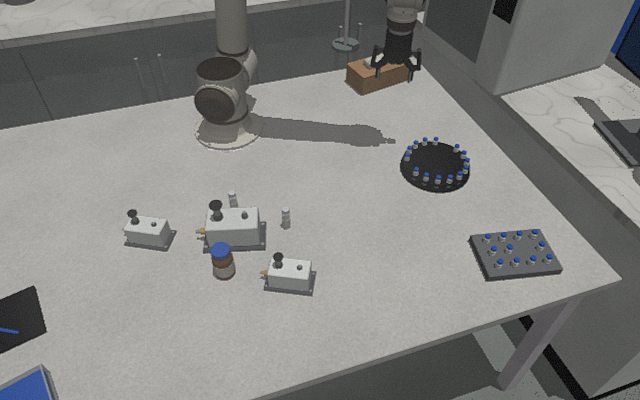

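The largest pump has its cap at (422,230) and pin at (392,225) in top. In scene the cap is at about (215,205). The two smaller pumps are look-alikes.

```bash
cat > h.py <<'E'
import numpy as np,cv2
from rig import bot
def ray(i,u,v):
    f=200/np.tan(np.radians(i["fov_y"]/2))
    d=np.array(i["rotation"])@np.array([(u-i["cx"])/f,-(v-i["cy"])/f,-1.]); return np.array(i["eye"]),d/np.linalg.norm(d)
def plane(i,u,v,z):
    e,d=ray(i,u,v); return e+d*(z-e[2])/d[2]
def tri(a,b):
    (e,d),(g,h)=a,b; s=np.linalg.lstsq(np.c_[d,-h],g-e,rcond=None)[0]
    p,q=e+s[0]*d,g+s[1]*h; return (p+q)/2,np.linalg.norm(p-q)
def dark(i,box,t=45):
    x0,y0,x1,y1=box; m=(i["color"][y0:y1,x0:x1].max(2)<t).astype(np.uint8)
    n,l,st,c=cv2.connectedComponentsWithStats(m)
    return [(np.round(c[k]+[x0,y0],1).tolist(),st[k].tolist()) for k in range(1,n) if st[k][4]>8]
E
python3 - <<'E'
from h import *
t=bot.get_image("top"); s=bot.get_image("scene")
print(dark(t,(408,218,436,242))); print(dark(s,(200,195,232,228)))
for n,z,u,v in [("cap",.14,422,229.5),("pin",.1,392,225),("vial1",.075,347,228),("vial2",.075,397,269),("bottle",.1,424,186),("c1",.085,378,209),("c2",.085,434,220),("c3",.085,429,254),("c4",.085,372,241),("otherpump",.1,373,161),("other2",.1,504,263)]:
    print(n,plane(t,u,v,z).round(4))
print("cap scene plane",plane(s,215,204,.14),"pin",plane(s,238,210,.1)); print(tri(ray(t,422,229.5),ray(s,215,204)))
o=[]
for i,(a,b,c,d) in ((t,(340,140,440,280)),(s,(180,180,300,290))):
    o.append(cv2.resize(i["color"][b:d,a:c],None,fx=4,fy=4,interpolation=cv2.INTER_CUBIC)[:,:400])
o=[cv2.resize(t["color"][175:280,335:445],(400,382),interpolation=cv2.INTER_CUBIC),cv2.resize(s["color"][185:285,190:295],(400,382),interpolation=cv2.INTER_CUBIC)]
cv2.imwrite("pics/c1.png",np.hstack(o)[:,:,::-1])
E
```

```text
[([421.0, 230.1], [6, 6, 15, 13, 144])]
[]
cap [ 0.4905 -0.11    0.14  ]
pin [ 0.5068 -0.0427  0.1   ]
vial1 [0.5006 0.0708 0.075 ]
vial2 [ 0.3969 -0.0583  0.075 ]
bottle [ 0.6113 -0.1273  0.1   ]
c1 [ 0.5508 -0.009   0.085 ]
c2 [ 0.5246 -0.1545  0.085 ]
c3 [ 0.436  -0.1391  0.085 ]
c4 [0.4666 0.0069 0.085 ]
otherpump [0.6762 0.0054 0.1   ]
other2 [ 0.4155 -0.3242  0.1   ]
cap scene plane [ 0.49345395 -0.11145228  0.14      ] pin [ 0.49494886 -0.05634894  0.1       ]
(array([ 0.49089575, -0.11105011,  0.13727052]), np.float64(0.0007505023303165446))
```

View pics/c1.png

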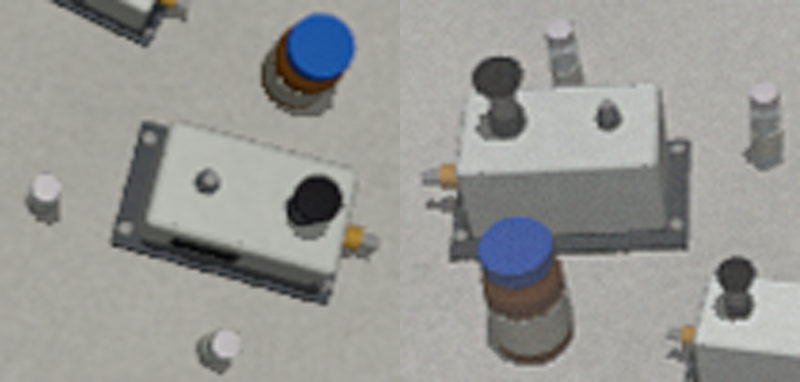

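```bash
python3 -m jog '[[0,0,0,0,0.11,0,0],[0,0,0,0,0.11,0,0],[0,0,0,0,0.11,0,0],[0,0,0,0,0.11,0,0],[0,0,0,0,0.11,0,0],[0,0,0,0,0.11,0,0]]' 60
cat > g.py <<'E'
from h import *
import sys
s=bot.get_state(); R=np.array(s["orientation"]); p=np.array(s["ee_pos"])
t=np.array([float(a) for a in sys.argv[1:4]])
print("clock",s["clock"],"pos",p.round(4),"gap",s["finger_gap"],"F",np.round(s["ft_force"],1)); print("tool mm",(R.T@(t-p)*1000).round(1)); print(R.round(3).tolist(),np.round(s["q"],2))
E
python3 g.py .491 -.1105 .21
```

```text
clock: 0.7
ee_pos: [0.2475, 0.4911, 0.2311]
orientation: [[-0.0, -0.425, 0.905], [-0.0, 0.905, 0.425], [-1.0, -0.0, -0.0]]
ft_force: [0.3, -0.4, 0.6]
finger_gap: 0.143
clock 0.7 pos [0.2475 0.4911 0.2311] gap 0.1434282043732666 F [ 0.3 -0.4  0.6]
tool mm [  21.2 -648.1  -35. ]
[[-0.0, -0.425, 0.905], [-0.0, 0.905, 0.425], [-1.0, -0.0, -0.0]] [1.1  0.09 0.18 1.66 0.   2.24]
```

```bash
python3 -m jog '[[0,0,-32,-1.75,0,0,0],[0,0,-32,-1.75,0,0,0],[0,0,-32,-1.75,0,0,0],[0,0,-32,-1.75,0,0,0],[0,0,-32,-1.75,0,0,0],[0,0,-32,-1.75,0,0,0],[0,0,-32,-1.75,0,0,0],[0,0,-32,-1.75,0,0,0],[0,0,-32,-1.75,0,0,0],[0,0,-32,-1.75,0,0,0]]'
python3 -m jog '[[0,0,-32,-1.75,0,0,0],[0,0,-32,-1.75,0,0,0],[0,0,-32,-1.75,0,0,0],[0,0,-32,-1.75,0,0,0],[0,0,-32,-1.75,0,0,0],[0,0,-32,-1.75,0,0,0],[0,0,-32,-1.75,0,0,0],[0,0,-30,-1.75,0,0,0]]'
python3 -m jog '[[0,0,0,0,0.11,0,0],[0,0,0,0,0.11,0,0],[0,0,0,0,0.11,0,0],[0,0,0,0,0.11,0,0],[0,0,0,0,0.11,0,0],[0,0,0,0,0.11,0,0]]'
python3 g.py .491 -.1105 .21
python3 - <<'E'
from h import *
w=bot.get_image("wrist"); cv2.imwrite("pics/w1.png",w["color"][:,:,::-1])
def proj(i,P):
    f=200/np.tan(np.radians(i["fov_y"]/2)); c=np.array(i["rotation"]).T@(np.array(P)-i["eye"]); return (i["cx"]-f*c[0]/c[2],i["cy"]+f*c[1]/c[2])
print(w["eye"],proj(w,[.491,-.1105,.14]),proj(w,[.507,-.043,.1]),dark(w,(0,0,640,400)))
E
```

```text
clock: 1.53
ee_pos: [0.3693, 0.1932, 0.2313]
orientation: [[0.0, -0.43, 0.903], [0.0, 0.903, 0.43], [-1.0, 0.0, 0.0]]
ft_force: [1.2, 0.2, 0.2]
finger_gap: 0.0
clock: 2.2
ee_pos: [0.4659, -0.0426, 0.2312]
orientation: [[0.0, -0.429, 0.903], [-0.0, 0.903, 0.429], [-1.0, -0.0, 0.0]]
ft_force: [-0.2, 0.4, -0.2]
finger_gap: 0.001
clock: 2.7
ee_pos: [0.4656, -0.0408, 0.2311]
orientation: [[-0.0, 0.22, 0.976], [0.0, 0.976, -0.22], [-1.0, -0.0, -0.0]]
ft_force: [-0.7, 0.3, -0.1]
finger_gap: 0.001
clock 2.7 pos [ 0.4656 -0.0408  0.2311] gap 0.0009784299896782919 F [-0.7  0.3 -0.1]
tool mm [ 21.1 -62.4  40.2]
[[-0.0, 0.22, 0.976], [0.0, 0.976, -0.22], [-1.0, -0.0, -0.0]] [-0.09 -0.11 -0.02  1.66  0.    1.71]
[0.48372102 0.04139035 0.373073  ] (np.float64(366.86284151321536), np.float64(271.2332416691256)) (np.float64(365.2920125761597), np.float64(184.2625156366181)) [([475.3, 79.8], [457, 16, 38, 108, 479]), ([495.6, 42.2], [482, 20, 29, 44, 500]), ([544.9, 34.5], [543, 28, 5, 12, 29]), ([550.7, 90.0], [534, 76, 34, 29, 725]), ([521.8, 91.2], [515, 82, 19, 19, 186]), ([499.4, 121.7], [498, 120, 5, 6, 19]), ([323.0, 348.2], [83, 142, 479, 258, 35076]), ([427.6, 199.1], [423, 192, 13, 17, 38]), ([441.7, 218.6], [436, 204, 19, 32, 130]), ([450.3, 230.8], [447, 218, 12, 27, 33]), ([71.1, 227.1], [69, 220, 6, 14, 56]), ([71.4, 250.5], [69, 248, 5, 6, 11]), ([58.6, 272.0], [51, 262, 17, 18, 84])]
```

View pics/w1.png

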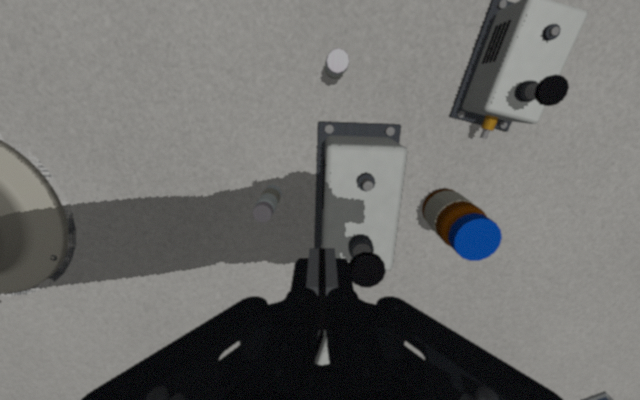

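Wrist view: the cap is at (367,269) against a predicted (367,271), and the pin at (366,182) against (365,184). The position is confirmed, so I move over the cap and press.

```bash
python3 -m jog '[[0,0,-15.6,10,0,0,0],[0,0,-15.6,10,0,0,0],[0,0,-15.6,10,0,0,0],[0,0,-15.6,10,0,0,0],[0,25,0,0,0,0,0],[0,25,0,0,0,0,0],[0,25,0,0,0,0,0],[0,0,0,0,0,0,0],[0,0,0,0,0,0,0]]'
python3 g.py .491 -.1105 .145
python3 -m jog '[[0,5,0,0,0,0,0],[0,5,0,0,0,0,0],[0,5,0,0,0,0,0],[0,5,0,0,0,0,0],[0,5,0,0,0,0,0],[0,5,0,0,0,0,0],[0,5,0,0,0,0,0],[0,0,0,0,0,0,0]]'
```

```text
clock: 3.5
ee_pos: [0.4906, -0.1101, 0.1557]
orientation: [[-0.002, 0.213, 0.977], [0.0, 0.977, -0.213], [-1.0, -0.0, -0.002]]
ft_force: [0.1, -0.2, 0.4]
finger_gap: -0.002
clock 3.5 pos [ 0.4906 -0.1101  0.1557] gap -0.0016747447240459071 F [ 0.1 -0.2  0.4]
tool mm [10.7 -0.3  0.5]
[[-0.002, 0.213, 0.977], [0.0, 0.977, -0.213], [-1.0, -0.0, -0.002]] [-0.22 -0.04 -0.1   1.51 -0.    1.56]
clock: 4.17
ee_pos: [0.4919, -0.1103, 0.1219]
orientation: [[0.002, 0.214, 0.977], [-0.0, 0.977, -0.214], [-1.0, 0.0, 0.002]]
ft_force: [-1.3, -0.1, 10.2]
finger_gap: 0.003
```

```bash
python3 -m jog '[[0,1.5,0,0,0,0,0],[0,0,0,0,0,0,0]]';python3 -m jog '[[0,1.5,0,0,0,0,0],[0,0,0,0,0,0,0]]'
```

```text
clock: 4.33
ee_pos: [0.4919, -0.1103, 0.1211]
orientation: [[0.002, 0.214, 0.977], [-0.0, 0.977, -0.214], [-1.0, 0.0, 0.003]]
ft_force: [-0.7, 0.9, 11.0]
finger_gap: -0.001
clock: 4.5
ee_pos: [0.492, -0.1103, 0.1201]
orientation: [[0.003, 0.214, 0.977], [-0.001, 0.977, -0.214], [-1.0, 0.0, 0.003]]
ft_force: [-2.0, 0.3, 12.0]
finger_gap: 0.004
```

```bash
python3 -m jog '[[0,2,0,0,0,0,0],[0,0,0,0,0,0,0]]'
python3 -m jog '[[0,-15,0,0,0,0,0],[0,-15,0,0,0,0,0],[0,-15,0,0,0,0,0],[0,0,0,0,0,0,0],[0,0,0,0,0,0,0],[0,0,0,0,0,0,0],[0,0,0,0,0,0,0],[0,0,0,0,0,0,0]]'
python3 -m jog '[[0,9,0,0,0,0,0],[0,9,0,0,0,0,0],[0,9,0,0,0,0,0],[0,6,0,0,0,0,0],[0,6,0,0,0,0,0],[0,6,0,0,0,0,0],[0,0,0,0,0,0,0],[0,0,0,0,0,0,0]]'
python3 -m jog '[[0,-15,0,0,0,0,0],[0,-15,0,0,0,0,0],[0,-15,0,0,0,0,0],[0,0,0,0,0,0,0],[0,0,0,0,0,0,0],[0,0,0,0,0,0,0],[0,0,0,0,0,0,0],[0,0,0,0,0,0,0]]'
python3 g.py .491 -.1105 .15
```

```text
clock: 4.67
ee_pos: [0.4921, -0.1103, 0.1199]
orientation: [[0.004, 0.214, 0.977], [-0.001, 0.977, -0.214], [-1.0, 0.0, 0.005]]
ft_force: [-7.6, 0.9, 26.3]
finger_gap: 0.002
clock: 5.33
ee_pos: [0.4909, -0.1102, 0.1602]
orientation: [[-0.002, 0.214, 0.977], [0.0, 0.977, -0.214], [-1.0, -0.0, -0.002]]
ft_force: [0.2, -0.6, 0.1]
finger_gap: -0.001
clock: 6.0
ee_pos: [0.4917, -0.1103, 0.1198]
orientation: [[0.004, 0.214, 0.977], [-0.001, 0.977, -0.214], [-1.0, -0.0, 0.004]]
ft_force: [-10.7, 2.8, 33.9]
finger_gap: -0.001
clock: 6.67
ee_pos: [0.4909, -0.1101, 0.1601]
orientation: [[-0.002, 0.214, 0.977], [0.0, 0.977, -0.214], [-1.0, 0.0, -0.002]]
ft_force: [0.3, 0.7, -0.3]
finger_gap: -0.003
clock 6.6667 pos [ 0.4909 -0.1101  0.1601] gap -0.0030390299877441442 F [ 0.3  0.7 -0.3]
tool mm [10.1 -0.3  0.2]
[[-0.002, 0.214, 0.977], [0.0, 0.977, -0.214], [-1.0, 0.0, -0.002]] [-0.22 -0.04 -0.09  1.52  0.    1.57]
```

```bash
python3 -m jog '[[0,9,0,0,0,0,0],[0,9,0,0,0,0,0],[0,9,0,0,0,0,0],[0,6,0,0,0,0,0],[0,6,0,0,0,0,0],[0,5,0,0,0,0,0],[0,0,0,0,0,0,0],[0,0,0,0,0,0,0]]'
python3 -m jog '[[0,-15,0,0,0,0,0],[0,-15,0,0,0,0,0],[0,-14,0,0,0,0,0],[0,0,0,0,0,0,0],[0,0,0,0,0,0,0],[0,0,0,0,0,0,0],[0,0,0,0,0,0,0],[0,0,0,0,0,0,0]]'
python3 - <<'E'
from h import *
s=bot.get_image("scene"); w=bot.get_image("wrist")
def proj(i,P):
    f=200/np.tan(np.radians(i["fov_y"]/2)); c=np.array(i["rotation"]).T@(np.array(P)-i["eye"]); return np.round((i["cx"]-f*c[0]/c[2],i["cy"]+f*c[1]/c[2]),1)
for z in (.093,.097,.118,.126,.133): print(z,proj(s,[.507,-.0425,z]),proj(w,[.507,-.0425,z]))
cv2.imwrite("pics/s2.png",np.hstack([cv2.resize(s["color"][180:240,195:275],(480,360),interpolation=cv2.INTER_CUBIC),cv2.resize(w["color"][100:300,280:460],(320,360),interpolation=cv2.INTER_CUBIC)])[:,:,::-1])
E
```

```text
clock: 7.33
ee_pos: [0.4916, -0.1103, 0.1199]
orientation: [[0.003, 0.214, 0.977], [-0.001, 0.977, -0.214], [-1.0, 0.0, 0.003]]
ft_force: [-8.6, 1.6, 27.1]
finger_gap: 0.001
clock: 8.0
ee_pos: [0.4909, -0.1101, 0.1601]
orientation: [[-0.002, 0.214, 0.977], [0.0, 0.977, -0.214], [-1.0, 0.0, -0.002]]
ft_force: [-0.0, 0.1, 0.8]
finger_gap: 0.003
0.093 [244.4 213.7] [323.9 120.7]
0.097 [244.2 212.7] [324.  121.1]
0.118 [243.3 207.3] [324.2 123.7]
0.126 [243.  205.3] [324.3 124.9]
0.133 [242.7 203.4] [324.4 125.9]
```

View pics/s2.png

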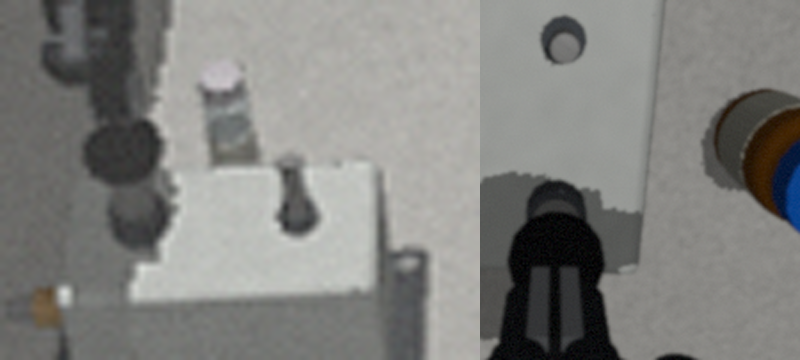

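The pin top is at scene (243.5,206.7), a height of about 0.121, so the rise is roughly 24 mm after 3 strokes. I'll do two more; extra strokes do no harm.

```bash
for k in 1 ; do
python3 -m jog '[[0,9,0,0,0,0,0],[0,9,0,0,0,0,0],[0,9,0,0,0,0,0],[0,6,0,0,0,0,0],[0,6,0,0,0,0,0],[0,5,0,0,0,0,0],[0,0,0,0,0,0,0],[0,0,0,0,0,0,0]]'
python3 -m jog '[[0,-15,0,0,0,0,0],[0,-15,0,0,0,0,0],[0,-14,0,0,0,0,0],[0,0,0,0,0,0,0],[0,0,0,0,0,0,0],[0,0,0,0,0,0,0],[0,0,0,0,0,0,0],[0,0,0,0,0,0,0]]'
done
python3 -m jog '[[0,9,0,0,0,0,0],[0,9,0,0,0,0,0],[0,9,0,0,0,0,0],[0,6,0,0,0,0,0],[0,6,0,0,0,0,0],[0,5,0,0,0,0,0],[0,0,0,0,0,0,0],[0,0,0,0,0,0,0]]'
python3 -m jog '[[0,-15,0,0,0,0,0],[0,-15,0,0,0,0,0],[0,-14,0,0,0,0,0],[0,0,0,0,0,0,0],[0,0,0,0,0,0,0],[0,0,0,0,0,0,0],[0,0,0,0,0,0,0],[0,0,0,0,0,0,0]]'
python3 - <<'E'
from h import *
s=bot.get_image("scene"); w=bot.get_image("wrist")
cv2.imwrite("pics/s3.png",np.hstack([cv2.resize(s["color"][180:240,195:275],(480,360),interpolation=cv2.INTER_CUBIC),cv2.resize(w["color"][100:300,280:460],(320,360),interpolation=cv2.INTER_CUBIC)])[:,:,::-1])
E
```

```text
clock: 8.77
ee_pos: [0.4917, -0.1103, 0.1199]
orientation: [[0.003, 0.214, 0.977], [-0.001, 0.977, -0.214], [-1.0, 0.0, 0.004]]
ft_force: [-7.4, 2.0, 28.1]
finger_gap: -0.004
clock: 9.43
ee_pos: [0.4909, -0.1101, 0.1601]
orientation: [[-0.002, 0.214, 0.977], [0.0, 0.977, -0.214], [-1.0, -0.0, -0.002]]
ft_force: [-0.2, -0.0, -0.2]
finger_gap: -0.002
clock: 10.1
ee_pos: [0.4916, -0.1103, 0.1199]
orientation: [[0.003, 0.214, 0.977], [-0.001, 0.977, -0.214], [-1.0, -0.0, 0.003]]
ft_force: [-7.8, 2.3, 25.5]
finger_gap: -0.004
clock: 10.77
ee_pos: [0.4909, -0.1102, 0.1601]
orientation: [[-0.002, 0.214, 0.977], [0.0, 0.977, -0.214], [-1.0, -0.0, -0.002]]
ft_force: [-0.2, 0.1, -0.1]
finger_gap: 0.004
```

View pics/s3.png

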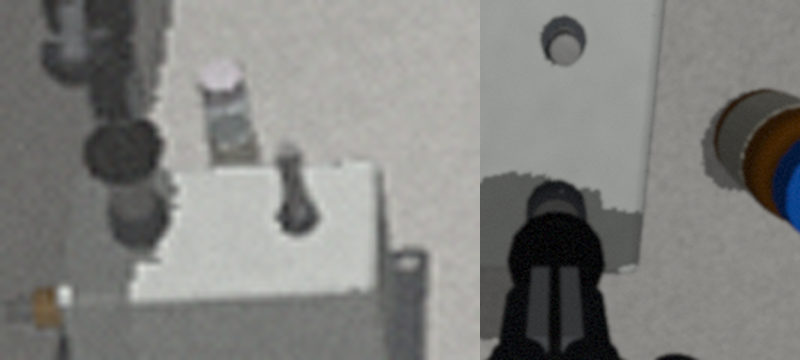

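The pin top is now at about scene (243,204.5), height roughly 0.129, which is not clearly fully out. I'll do two more strokes with longer waits and measure the change.

```bash
cat > m.py <<'E'
from h import *
import sys
s=bot.get_image("scene");w=bot.get_image("wrist")
np.savez("pics/"+sys.argv[1],s=s["color"],w=w["color"])
print("scene col 242-245 rows 200-216:",s["color"][200:217,242:246].mean(2).astype(int).T.tolist())
E
python3 m.py a
python3 -m jog '[[0,9,0,0,0,0,0],[0,9,0,0,0,0,0],[0,9,0,0,0,0,0],[0,6,0,0,0,0,0],[0,6,0,0,0,0,0],[0,5,0,0,0,0,0],[0,0,0,0,0,0,0],[0,0,0,0,0,0,0],[0,0,0,0,0,0,0]]' | grep -E 'ee_pos|ft'
python3 -m jog '[[0,-15,0,0,0,0,0],[0,-15,0,0,0,0,0],[0,-14,0,0,0,0,0],[0,0,0,0,0,0,0],[0,0,0,0,0,0,0],[0,0,0,0,0,0,0],[0,0,0,0,0,0,0],[0,0,0,0,0,0,0],[0,0,0,0,0,0,0],[0,0,0,0,0,0,0]]' | grep -E 'clock|ft'
python3 m.py b
python3 -m jog '[[0,9,0,0,0,0,0],[0,9,0,0,0,0,0],[0,9,0,0,0,0,0],[0,6,0,0,0,0,0],[0,6,0,0,0,0,0],[0,5,0,0,0,0,0],[0,0,0,0,0,0,0],[0,0,0,0,0,0,0],[0,0,0,0,0,0,0]]' | grep -E 'ee_pos|ft'
python3 -m jog '[[0,-15,0,0,0,0,0],[0,-15,0,0,0,0,0],[0,-14,0,0,0,0,0],[0,0,0,0,0,0,0],[0,0,0,0,0,0,0],[0,0,0,0,0,0,0],[0,0,0,0,0,0,0],[0,0,0,0,0,0,0],[0,0,0,0,0,0,0],[0,0,0,0,0,0,0]]' | grep -E 'clock|ft'
python3 m.py c
python3 - <<'E'
import numpy as np
a,b,c=[np.load(f"pics/{k}.npz") for k in "abc"]
for x,y in((a,b),(b,c)):
  print(np.abs(x["s"][195:225,236:250].astype(int)-y["s"][195:225,236:250]).max(), np.abs(x["w"][105:140,310:340].astype(int)-y["w"][105:140,310:340]).max())
E
```

```text
scene col 242-245 rows 200-216: [[174, 169, 171, 152, 138, 131, 96, 79, 72, 76, 97, 118, 114, 99, 55, 62, 66], [169, 177, 175, 163, 135, 135, 90, 85, 86, 86, 86, 82, 85, 86, 89, 79, 75], [168, 172, 173, 171, 152, 122, 93, 98, 103, 93, 81, 86, 87, 90, 94, 103, 90], [165, 168, 173, 174, 177, 154, 144, 145, 158, 147, 132, 113, 99, 88, 97, 106, 87]]
ee_pos: [0.4917, -0.1103, 0.1199]
ft_force: [-7.4, 1.9, 26.4]
clock: 12.55
ft_force: [-0.8, -0.3, -0.3]
scene col 242-245 rows 200-216: [[173, 170, 171, 155, 134, 132, 92, 77, 77, 76, 99, 118, 116, 103, 61, 64, 66], [168, 174, 170, 160, 135, 129, 91, 85, 88, 89, 89, 86, 86, 83, 87, 85, 74], [172, 169, 176, 174, 150, 125, 94, 101, 98, 90, 82, 86, 83, 90, 92, 102, 88], [168, 165, 172, 175, 173, 151, 138, 142, 162, 145, 129, 111, 95, 83, 93, 109, 85]]
ee_pos: [0.4917, -0.1103, 0.1199]
ft_force: [-7.8, 1.8, 26.6]
clock: 14.23
ft_force: [-0.9, -0.2, 0.9]
scene col 242-245 rows 200-216: [[172, 173, 168, 155, 135, 136, 93, 82, 75, 78, 99, 118, 112, 101, 58, 62, 69], [166, 176, 172, 165, 133, 131, 94, 85, 89, 83, 85, 86, 87, 87, 84, 80, 78], [171, 173, 176, 172, 151, 133, 92, 98, 99, 89, 79, 80, 87, 89, 93, 102, 90], [171, 169, 172, 176, 173, 155, 142, 145, 161, 145, 131, 109, 93, 87, 95, 107, 85]]
9 16
11 6
```

The pin did not change over two more full strokes (noise only), so it is at its end position. I'll lift clear and make a last check.

```bash
python3 -m jog '[[0,-20,0,0,0,0,0],[0,-20,0,0,0,0,0],[0,-20,0,0,0,0,0],[0,-20,0,0,0,0,0],[0,0,20,0,0,0,0],[0,0,20,0,0,0,0],[0,0,20,0,0,0,0],[0,0,20,0,0,0,0],[0,0,20,0,0,0,0],[0,0,20,0,0,0,0],[0,0,0,0,0,0,0],[0,0,0,0,0,0,0]]'
python3 - <<'E'
from h import *
s=bot.get_image("scene");w=bot.get_image("wrist")
print(dark(s,(205,195,228,228),60))
cv2.imwrite("pics/s4.png",np.hstack([cv2.resize(s["color"][180:290,190:300],(400,400),interpolation=cv2.INTER_CUBIC),cv2.resize(w["color"][:,60:460],(400,400))])[:,:,::-1])
E
```

```text
clock: 15.33
ee_pos: [0.5171, 0.0076, 0.2411]
orientation: [[-0.0, 0.213, 0.977], [-0.0, 0.977, -0.213], [-1.0, -0.0, -0.0]]
ft_force: [0.4, -0.5, 1.0]
finger_gap: -0.0
[([215.1, 204.7], [4, 5, 13, 10, 58])]
```

View pics/s4.png

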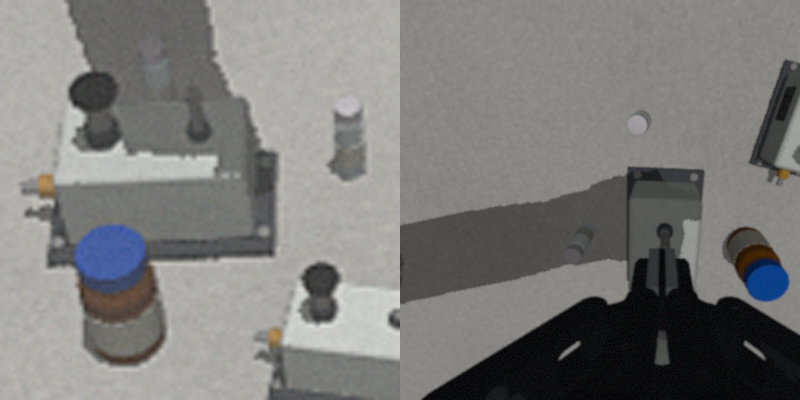

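The cap is back up at (215,205), its starting position. The pin stands tall, the vials and bottle are undisturbed, and the robot touches nothing.

```bash
python3 -c "
from rig import bot
print(bot.close_job())"
```

```text
the job is handed in; nothing more can be done
None
```

I gave the largest pump 7 full strokes with the shut fingers and handed the job in at about 15.4 s, within the 48 s limit. Each stroke reached the 120 mm stop at 26–34 N, and I released the cap fully after each one.

- **Pin:** images taken after strokes 5, 6 and 7 show no change beyond noise, so it is at its end position. My rough image reading of its top was about 0.129–0.131 m, slightly below the nominal 0.133 m. I put this down to the 2 mm calibration and pixel resolution. The images are too coarse to show the neck itself, so I judged it clear from the pin no longer moving.
- **Cap:** in the last image it is back at its released position.
- **Vials and bottle:** in the last image they look undisturbed. I did not measure them again.
- **Robot:** at the end it was clear of everything, with about 1 N on the wrist. The fingers never came near the pin while pumping. On the final retreat they passed over it about 0.1 m above its top.

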